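# Tap the clamp wedge tight on a washer's drain pump

## Robot

A 6-joint arm with a two-finger parallel gripper is mounted at the origin on the work surface. World frame = base frame: x ahead of the robot, y to its left, z up, the work surface at z = 0. Lengths are in m, angles in rad, forces in N, time in s.
With the tool pointing down it reaches from about 0.35 to 0.85 m from the base axis. Payload 8.1 kg.
Tool frame: the origin (TCP) lies at the very end of the fingers, on their centre line; the grasp point (between the pads) lies 19 mm behind it; z points along the fingers, y is the line along which they close (so a half turn about z gives the same grasp; the last joint's range is limited). The gripper opens to 93 mm and grips with 3 to 60 N. Pads are 15 mm wide; open, the fingers measure 128 mm over their backs; the gripper's body (75 mm by 188 mm) begins 65 mm behind the grasp point.
Start: joints at [-1.323, 0.13, 1.488, -0, 1.523, -0.085], TCP at [0.196, -0.567, 0.219] pointing down, gripper open.
Joint ranges: [-2.96, 2.96], [-0.89, 2.26], [0.02, 2.5], [-1.34, 4.48], [0, 2.73], [-2.66, 2.66]. Speed limits (rad/s): [2.39, 2.39, 2.79, 3.14, 3.14, 3.14].

## Interface

Orientations are given as a rotation vector (axis times angle).
In Python, from plant import monitor, eyes, ticket gives the robot as it stands.
- The arm moves only by the tool arm_command, never from a script. Its argument "deltas" is a list that holds one entry, the list of rows, each a list of 6 numbers: the shift along the world's x, y, z in cm, then the turn, a rotation vector about the world's x, y, z in degrees. In form: [[[tx, ty, tz, rx, ry, rz], ...]]. A call has 1 to 12 rows; each row shifts and turns the commanded pose from where the row before left it; what a row does not reach is not made up. A row lasts 1/12 s, in which the tool goes at most 41.7 mm and 7.16 degrees, less where a joint would pass 70% of its speed; a pose out of reach is approached as far as the arm can. A call is refused whole if a number of a shift passes 4.17 or a number of a turn 7.16, either way. A call with a gripper value outside its range is refused whole. "gripper" is the opening, from -1 (shut) to 1 (fully open), set as the call begins (left out, the last holds). The fingers move at their own pace and stop on an object; "squeeze" is the grip in N (left out, the last holds). Time passes only in rows, so rows that do not move let the fingers close. It gives the time, the measured TCP pose, the force, the opening and the grip force at its end, in the units of the state.
- monitor.read_state(): the state, without advancing time (a new reading comes with each control period).
- eyes.read_camera(name): name is "scene" or "top" or "wrist"; returns the picture (384x512x3 uint8, blue, green, red); there is no depth.
- eyes.camera_model(name): a dict with "fx", "fy", "cx", "cy" (pixels), "rvec" (rotation vector, rad) and "tvec" (3), from world to camera coordinates, as OpenCV has them. Camera axes: x right, y down, z forward; pixel columns grow to the right and rows downward; lengths in m; the calibration is good to about 2 mm. A picture is of the moment at which its call begins: read the wrist's pose just before it. camera_model takes no time and is no camera call; for the wrist camera it gives the pose at the moment of the call.
- ticket.close_job(): hands the job in; it is judged then, once.
The state is a dict: "t": time; "q": joint angles; "dq": joint speeds; "joint_torque": joint torques, N m; "tool_pos": TCP position; "orientation": TCP orientation; "force": force on the tool from outside, world axes, zero at the start; "wrist_torque": the same for the moment, N m; "opening": finger opening in m; "gripper_force": force on a finger pad.
Only numpy, scipy, OpenCV 4.12 (cv2) and the standard library are available. Lean on these libraries where they do the work, as an engineer would, in place of code of your own. Each camera call takes 0.05 s, during which the arm holds its last target. There are 200 camera calls.

## Task

Take the mallet and tap the started wedge into the bench clamp with several separate light taps on its steel cap, until it goes no further and the sliding jaw is wedged tight against the drain pump. Drive the wedge with the mallet only, not with the fingers, and never hit or press it hard. Then lay the mallet back on its mat, leaving the other things on the bench where they are.

Things in the scene. Friction and masses are not known exactly. Their poses are not given: they have to be found in the camera images.
- clamp: Steel bench clamp, bolted down: base plate 170 x 140 mm (x -65 to 105, y -70 to 70 in its frame), 10 mm thick; along x: steel rail (22 x 110 x 30 mm), wedge slot, sliding jaw, drain pump, end stop 55 mm high. Origin on the bench; the wedge is driven along its +y. The rail's packing differs by up to 2 mm, so how deep the wedge goes (25 to 60 mm from its start) can only be felt.
- jaw: Bright steel sliding jaw, 80 mm long, 30 mm high, on the clamp's base; moves only along the clamp's +x, by at most 4 mm, pushed by the wedge's sloping side against a spring (5 N at first, 8 N at the end); then it bears on the pump and the wedge stops.
- jaw_face (a point): Top middle of the jaw's edge facing the pump, 40 mm above the bench. In the clamp's frame x = 12 mm with the jaw open, 16 mm bearing on the pump.
- wedge: Loose wooden wedge with a steel cap, 130 mm long, 30 mm high, 0.2 kg, its thin end started in the slot, lying on the 10 mm base plate. Straight side (x = 0) along the rail; 12 mm wide at the thin end (y = +65 mm), 30 mm near the cap (y = -50), taper 0.158. Origin: underside, straight side, mid length; driven to its +y. Friction about 0.6: it stays where it is driven.
- wedge_butt (a point): Centre of the struck face of the wedge's cap (32 mm wide, 30 mm high), 25 mm above the bench, facing the wedge's -y. Sliding in takes 3 to 15 N; at the stop the force rises within 1 mm. Taps at 35 mm/s stopped at 15 to 18 N, repeated until it advances under 1 mm, leave it tight (over 25 N on the jaw; 15 N is needed). Over 55 N is too hard: 70 mm/s at the stop gives that.
- mallet: Loose soft-faced mallet, 0.30 kg, lying level on the mat. Head: black block 44 x 90 x 44 mm (its x, y, z), struck faces 40 x 40 mm at y = +45 and -45 mm. Wooden handle 24 mm wide (y), 28 mm high, from x = -22 to -170 mm, a 32 mm wide swell at its end. Origin: underside of the head's middle; centre of mass 15 mm from there towards the handle.
- mallet_grip (a point): On the handle's axis, 55 mm from the head's middle, 22 mm above the mallet's underside: a good place to grip, fingers closing along the mallet's y.
- mallet_head (a point): Centre of the mallet's head, 22 mm above its underside, 45 mm from each struck face.
- mat_mid (a point): Middle of the top of the fixed brown cork mat, 250 x 150 x 4 mm (its x, y, z). The mallet starts on it with its head 45 to 70 mm along the mat's +x and within 15 mm of its centre line.
- bottle: White plastic bottle, 72 mm across, 210 mm high, a bystander. Origin: centre of its underside.
- mug: White mug, 80 mm across, 90 mm high, a bystander. Origin: centre of its underside.
- screwdriver: Screwdriver lying flat, a bystander. Origin: on the underside of its handle side.
- spanner: Spanner lying flat, a bystander. Origin: on the underside of its handle side.
- collar: Steel ring, 64 mm across, 18 mm high, a bystander. Origin: centre of its underside.
- jar: Small clear jar, 60 mm across, 70 mm high, a bystander. Origin: centre of its underside.
- pulley: Aluminium disc, 70 mm across, 22 mm high, a bystander. Origin: centre of its underside.
- filter: Pump filter plug, 52 mm across, 71 mm high, a bystander. Origin: centre of its underside.
Not all that is in view belongs to the job. What is shaped like the wedge but green is not meant.

How it is judged:
By the outcome, as a careful person would: the job done as asked, in the order asked, and still so for the second after the job is handed in, with the robot touching nothing.
It also fails if it takes over 64 s, if anything falls off the work surface, if the arm or the gripper's body presses on something with over 40 N, if the wrist force passes 120 N, or if a joint passes its speed limit or range.

## Working session

There is one attempt and no reset: what is moved stays moved. The work goes in short steps, Python scripts to look and compute and a tool call to move; the robot and the scene stay as the last step left them, time stands still between calls to the robot, and variables do not carry over. Pictures are saved under pics/ and viewed, at most 10 in all, crops included, and the job is handed in when it is done.

Besides the shell and the picture viewer there is one more tool, called after "Request:" as name(argument=value, ...) on one line, values as JSON. arm_command: Moves the arm, as the interface text tells. Its arguments: {"type":"object","properties":{"deltas":{"type":"array"},"gripper":{"type":"number"},"squeeze":{"type":"number"}},"required":["deltas"]}

```bash
mkdir -p pics; ls; python3 - <<'E'
from plant import monitor, eyes, ticket
import cv2
for n in("scene","top"):
    im=eyes.read_camera(n); cv2.imwrite(f"pics/{n}0.png",im); cv2.imwrite(f"pics/{n}0b.png",cv2.resize(im,(800,600),interpolation=cv2.INTER_CUBIC)); print(eyes.camera_model(n))
s=monitor.read_state(); print(s)
E
```

```text
pics
{'fx': 457.968134405849, 'fy': 457.968134405849, 'cx': 254.18585134041, 'cy': 181.70130390707703, 'rvec': array([ 1.60418334,  2.07893842, -0.74061783]), 'tvec': array([ 0.10002217, -0.34133153,  1.45007848])}
{'fx': 471.85551906610203, 'fy': 471.85551906610203, 'cx': 250.0910267729154, 'cy': 192.49128677001607, 'rvec': array([ 2.16817925, -2.18449796,  0.08720323]), 'tvec': array([0.01718466, 0.52333405, 1.11918492])}
{'t': 0.1, 'q': array([-1.32339225e+00,  1.31095515e-01,  1.48915993e+00, -2.78983883e-05,
        1.52302764e+00, -8.53935154e-02]), 'dq': array([-2.47973529e-03, -2.07400207e-03, -1.92298889e-03, -1.27772528e-03,
       -8.28891943e-04,  4.52504818e-05]), 'joint_torque': array([ 1.03239487e-03, -5.61340284e+01, -4.93098342e+01,  7.70116900e-02,
        2.90112826e-02, -6.23576352e-05]), 'tool_pos': array([ 0.1958996 , -0.56656636,  0.21769221]), 'orientation': array([-3.09654007e+00, -5.20071565e-01,  2.58349392e-04]), 'force': array([ 0.01187086, -0.95782924, -0.43465101]), 'wrist_torque': array([ 0.00580788, -0.01420552, -0.06321288]), 'gripper_force': 0.0, 'opening': 0.09303108364220838}
```

View pics/top0b.png

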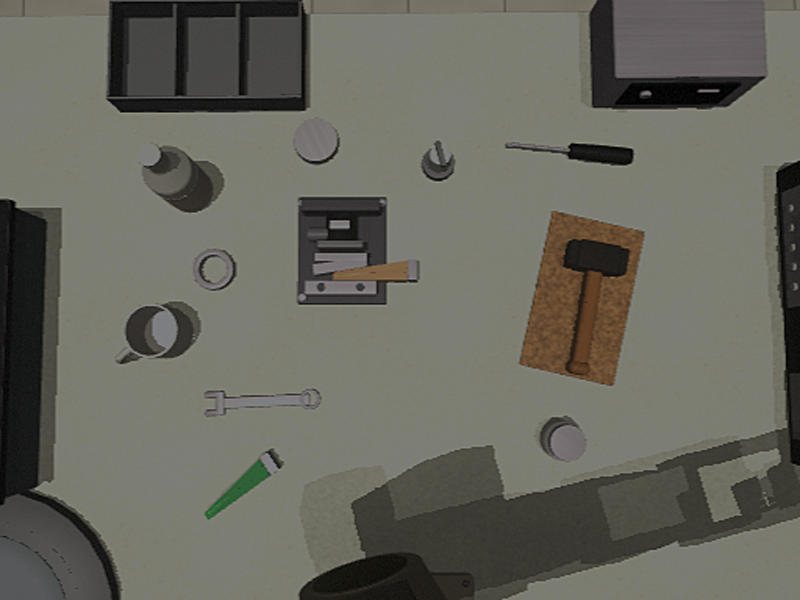

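View pics/scene0b.png

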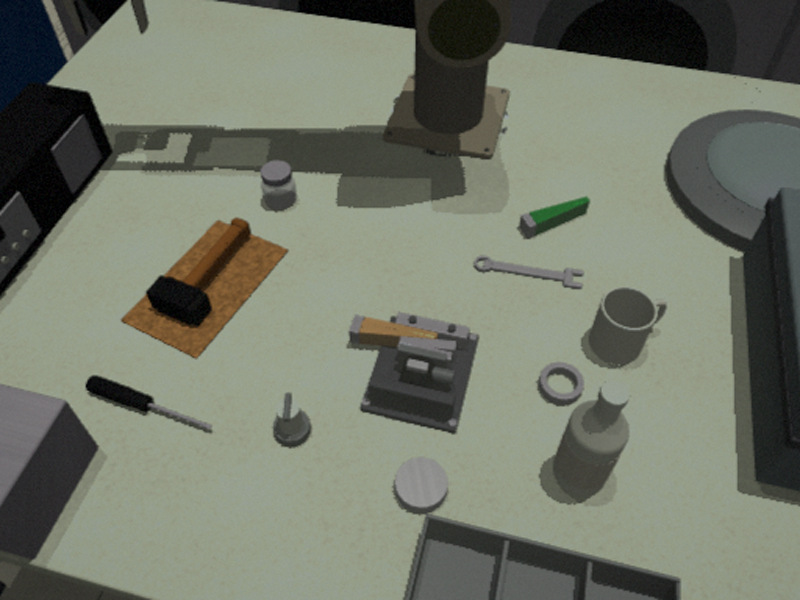

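The top view (800-px scale) shows the mallet head near (597,257) with its handle running down to (578,367). The clamp is at (342,250) and the wedge's steel cap at (414,271), facing right, which is world -y. The green decoy wedge is at (245,485). The scene view agrees. Next I'll zoom in and measure.

```bash
cat > h.py <<'E'
import numpy as np, cv2
from plant import eyes
def ray(name,px,z,M=None):
    m=M or eyes.camera_model(name); R=cv2.Rodrigues(np.array(m["rvec"]))[0]; t=np.array(m["tvec"])
    px=np.atleast_2d(np.array(px,float))
    d=np.c_[(px[:,0]-m["cx"])/m["fx"],(px[:,1]-m["cy"])/m["fy"],np.ones(len(px))]@R
    c=-R.T@t
    return c+d*((z-c[2])/d[:,2])[:,None]
E
python3 - <<'E'
import cv2,numpy as np
from h import *
im=cv2.imread("pics/top0.png")
a=im[120:200,185:275]; b=im[130:250,325:420]
A=cv2.convertScaleAbs(cv2.resize(a,(450,400),interpolation=cv2.INTER_NEAREST),alpha=1.5); B=cv2.convertScaleAbs(cv2.resize(b,(317,400),interpolation=cv2.INTER_NEAREST),alpha=1.8)
cv2.imwrite("pics/crop0.png",np.hstack([A,B]))
hsv=cv2.cvtColor(im,cv2.COLOR_BGR2HSV)
for (u,v) in [(380,165),(375,210),(350,220),(405,170),(265,172),(250,173),(390,166)]: print((u,v),im[v,u],hsv[v,u])
E
```

```text
(380, 165) [26 30 32] [20 48 32]
(375, 210) [39 65 97] [ 13 152  97]
(350, 220) [46 71 96] [ 15 133  96]
(405, 170) [ 47  72 100] [ 14 135 100]
(265, 172) [117 113 121] [165  17 121]
(250, 173) [ 66  96 124] [ 16 119 124]
(390, 166) [27 29 32] [12 40 32]
```

View pics/crop0.png

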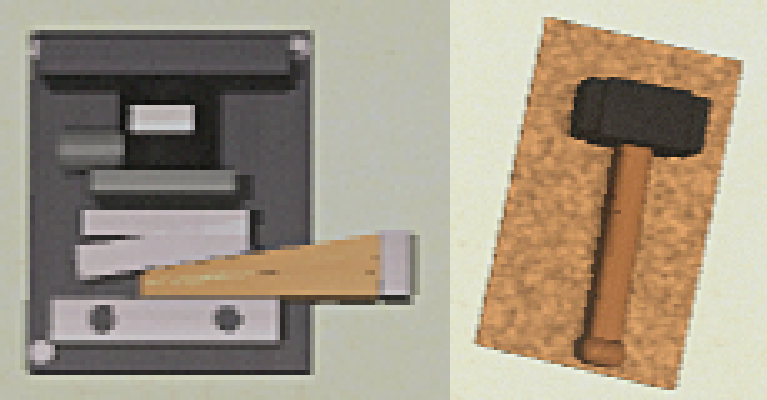

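The crop shows the cap at crop x 380–410, y 231–298, with the wedge's straight side flush to the rail. The mallet head is at crop (570–710, 77–157), with the handle from (630,147) to (601,362). I'll compute world positions from these.

```bash
python3 - <<'E'
from h import *
from scipy.spatial.transform import Rotation as Ro
np.set_printoptions(precision=4,suppress=True)
f=lambda P,s,o:np.array(P,float)/s+o-0.5
L=lambda P:f(P,5,[185,120]); Rr=lambda P:f(P,400/120,[325,130])
print("base z10",ray("top",L([(30,30),(313,30),(313,375),(28,375)]),.010)[:,:2])
print("rail z40",ray("top",L([(50,300),(280,300),(280,341),(50,341)]),.040)[:,:2])
print("cap z40",ray("top",L([(380,231),(410,231),(410,297),(380,297)]),.040)[:,:2])
print("wedge side z40",ray("top",L([(140,296),(380,300)]),.040)[:,:2])
print("mat z4",ray("top",Rr([(545,17),(743,62),(675,389),(476,344)]),.004)[:,:2])
print("handle z40",ray("top",Rr([(632,150),(605,340),(601,355)]),.040)[:,:2])
print("head right/top corners z48",ray("top",Rr([(604,80),(711,98),(704,156),(600,142)]),.048)[:,:2])
from plant import eyes
m=eyes.camera_model("wrist");print(m)
R=cv2.Rodrigues(m["rvec"])[0];print(-R.T@m["tvec"],R)
E
```

```text
base z10 [[0.692  0.1596]
 [0.6909 0.0195]
 [0.5196 0.0207]
 [0.5207 0.16  ]]
rail z40 [[0.5541 0.1457]
 [0.5532 0.0359]
 [0.5336 0.036 ]
 [0.5344 0.1456]]
cap z40 [[ 0.5861 -0.0122]
 [ 0.5859 -0.0265]
 [ 0.5542 -0.0262]
 [ 0.5543 -0.0119]]
wedge side z40 [[ 0.5557  0.1027]
 [ 0.5529 -0.0119]]
mat z4 [[ 0.6644 -0.5771]
 [ 0.6294 -0.7218]
 [ 0.389  -0.6579]
 [ 0.4227 -0.5148]]
handle z40 [[ 0.5601 -0.6161]
 [ 0.425  -0.5897]
 [ 0.4144 -0.5863]]
head right/top corners z48 [[ 0.6095 -0.5944]
 [ 0.596  -0.6697]
 [ 0.5545 -0.6623]
 [ 0.5651 -0.5892]]
{'fx': 282.25410676073625, 'fy': 282.25410676073625, 'cx': 257.74162077485687, 'cy': 193.88136790685783, 'rvec': array([-2.3867,  1.7003,  0.2167]), 'tvec': array([-0.5987, -0.0295,  0.3899])}
[ 0.2601 -0.5442  0.384 ] [[ 0.3264 -0.9452 -0.0018]
 [-0.9155 -0.3166  0.2484]
 [-0.2354 -0.0794 -0.9687]]
```

Request:
arm_command(deltas=[[[2, 0, 0, 0, 0, -2.5], [3, -0.4, 0, 0, 0, -3], [3, -0.5, 0, 0, 0, -3], [3, -0.5, 0, 0, 0, -3], [3, -0.5, 0, 0, 0, -3], [3, -0.5, 0, 0, 0, -3], [3, -0.5, 0, 0, 0, -3], [3, -0.5, 0, 0, 0, -3], [3, -0.5, 0, 0, 0, -3], [2, -0.4, 0, 0, 0, -2.5], [0, 0, 0, 0, 0, 0], [0, 0, 0, 0, 0, 0]]], gripper=1, squeeze=55)

```text
t: 1.1
tool_pos: [0.4768, -0.6094, 0.2167]
orientation: [-3.128, 0.268, 0.003]
force: [-0.3, 0.4, 1.1]
opening: 0.093
gripper_force: 0.0
```

```bash
python3 - <<'E'
from h import *
import pickle
from plant import monitor
m=eyes.camera_model("wrist"); im=eyes.read_camera("wrist"); cv2.imwrite("pics/w1.png",im)
pickle.dump(m,open("w1.pkl","wb")); print(monitor.read_state()["tool_pos"],m["tvec"])
E
```

```text
[ 0.4757805  -0.60974315  0.21734284] [-0.51857375  0.52548835  0.53226859]
```

View pics/w1.png

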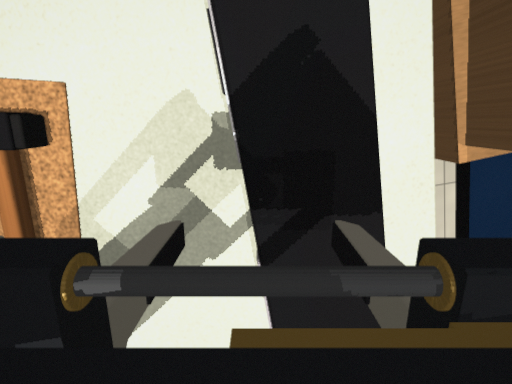

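The wrist view shows the mat only at the far left, with its corner near (66,83) and the mallet head at (20,130). That doesn't match the position I commanded, so I'll check the calibration.

```bash
python3 - <<'E'
from h import *
import pickle
np.set_printoptions(precision=4,suppress=True)
m=pickle.load(open("w1.pkl","rb"));R=cv2.Rodrigues(m["rvec"])[0];print("cam",-R.T@m["tvec"]);print(R)
print(ray("",[(66,83),(80,238),(0,78)],.004,m))
im=eyes.read_camera("top"); cv2.imwrite("pics/top1.png",im)
for n in("top","scene"):
    k=eyes.camera_model(n); K=np.array([[k["fx"],0,k["cx"]],[0,k["fy"],k["cy"]],[0,0,1]])
    print(n,cv2.projectPoints(np.array([[.476,-.61,.217],[0,0,0],[.56,-.616,.04]]),k["rvec"],k["tvec"],K,None)[0][:,0])
E
```

```text
cam [ 0.544  -0.6212  0.3828]
[[-0.1706 -0.9853 -0.0018]
 [-0.9541  0.1647  0.2503]
 [-0.2463  0.0445 -0.9682]]
[[ 0.6309 -0.3903  0.004 ]
 [ 0.4264 -0.3392  0.004 ]
 [ 0.6507 -0.3106  0.004 ]]
top [[562.4508 205.585 ]
 [257.3362 413.1323]
 [514.0771 174.5471]]
scene [[ -2.7524  79.9813]
 [285.7752  73.901 ]
 [  5.625  155.1752]]
```

View pics/top1.png

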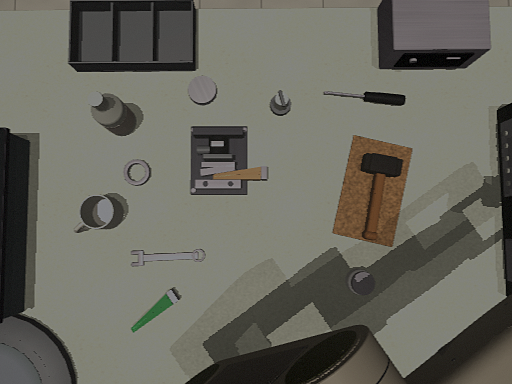

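The mistake is mine: the right half of the stacked crop starts at x = 450, and I didn't subtract that. I'll recompute; the clamp numbers aren't affected.

```bash
python3 - <<'E'
from h import *
np.set_printoptions(precision=4,suppress=True)
Rr=lambda P:(np.array(P,float)-[450,0])/(400/120)+[325,130]-0.5
print("mat z4",ray("top",Rr([(545,17),(743,62),(675,389),(476,344)]),.004)[:,:2])
h=ray("top",Rr([(632,150),(605,340),(601,355)]),.040)[:,:2];print("handle z40",h, np.degrees(np.arctan2(*(h[0]-h[1])[::-1])))
print("head z48",ray("top",Rr([(604,80),(711,98),(704,156),(600,142)]),.048)[:,:2])
print("jar",ray("top",[(361,282)],.07))
E
```

```text
mat z4 [[ 0.6671 -0.243 ]
 [ 0.6321 -0.3889]
 [ 0.3913 -0.3306]
 [ 0.4251 -0.1864]]
handle z40 [[ 0.5626 -0.2949]
 [ 0.4273 -0.2716]
 [ 0.4167 -0.2685]] -9.730509062794564
head z48 [[ 0.6121 -0.2743]
 [ 0.5985 -0.35  ]
 [ 0.557  -0.3436]
 [ 0.5676 -0.2701]]
jar [[ 0.3128 -0.2381  0.07  ]]
```

Request:
arm_command(deltas=[[[0.2, 2, 0, 0, 0, 0], [0.2, 3, 0, 0, 0, 0], [0.2, 3, 0, 0, 0, 0], [0.2, 3.5, 0, 0, 0, 0], [0.2, 3.5, 0, 0, 0, 0], [0.2, 3.5, 0, 0, 0, 0], [0.2, 3.5, 0, 0, 0, 0], [0.2, 3.5, 0, 0, 0, 0], [0.2, 3, 0, 0, 0, 0], [0.2, 2.5, 0, 0, 0, 0], [0, 1, 0, 0, 0, 0], [0, 0, 0, 0, 0, 0]]])

```text
t: 2.2
tool_pos: [0.4955, -0.2886, 0.2193]
orientation: [3.13, -0.269, 0.001]
force: [-1.1, 0.4, -0.1]
opening: 0.0928
gripper_force: 0.0
```

```bash
python3 - <<'E'
from h import *
import pickle
from plant import monitor
m=eyes.camera_model("wrist"); im=eyes.read_camera("wrist"); cv2.imwrite("pics/w2.png",im)
pickle.dump(m,open("w2.pkl","wb")); s=monitor.read_state();print(s["tool_pos"],s["orientation"])
cv2.imwrite("pics/w2b.png",cv2.resize(cv2.convertScaleAbs(im,alpha=1.5)[:300],(800,469)))
E
```

```text
[ 0.49552322 -0.29019173  0.21929345] [ 3.12885390e+00 -2.70438466e-01  1.37924585e-03]
```

View pics/w2b.png

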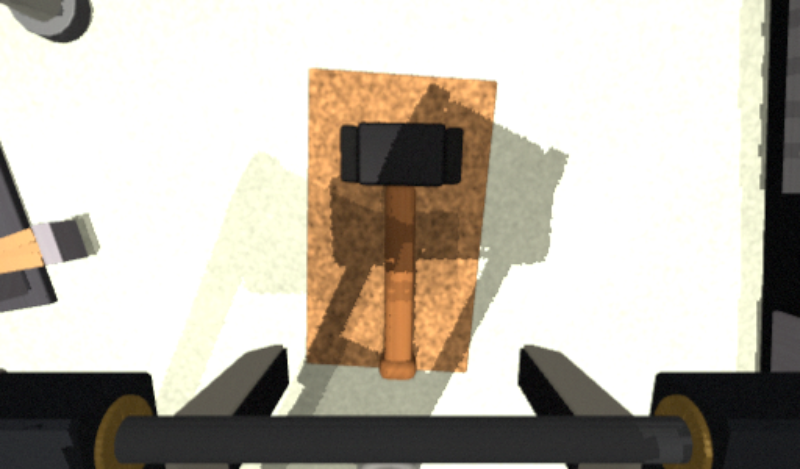

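The wrist view shows the mallet centred. The head spans x 341–463 at y≈155 (800-px scale) with its rear edge at y≈184. The handle edges are at 385/414 for y=220 and 383/411 for y=340.

```bash
python3 - <<'E'
from h import *
import pickle
np.set_printoptions(precision=4,suppress=True)
m=pickle.load(open("w2.pkl","rb")); f=lambda P:np.array(P,float)/1.5625-.5
h=ray("",f([(399.7,220),(397.3,340)]),.036,m)[:,:2]; d=h[0]-h[1]; print("handle",h,np.degrees(np.arctan2(d[1],d[0])))
H=ray("",f([(341,155),(463,156)]),.026,m)[:,:2];print("head ends z26",H,np.linalg.norm(H[0]-H[1]),H.mean(0))
H=ray("",f([(360,122),(444,123),(443,186),(358,184)]),.048,m)[:,:2];print("head top",H,H.mean(0))
h=H; e=h[0]-h[1]; print(np.degrees(np.arctan2(-e[0],e[1])))
print("cap top edge pts z40",ray("",f([(38,226),(50,264)]),.04,m)[:,:2], "face",ray("",f([(78,220),(90,250)]),.04,m)[:,:2])
from scipy.spatial.transform import Rotation as Ro
Rm=Ro.from_rotvec([3.12885,-.27044,.00138]).as_matrix();print(np.degrees(np.arctan2(Rm[1,0],Rm[0,0])),Rm[:,2])
E
```

```text
handle [[ 0.5412 -0.2935]
 [ 0.4443 -0.2744]] -11.134804607559662
head ends z26 [[ 0.5972 -0.2571]
 [ 0.5803 -0.3501]] 0.09456790481022863 [ 0.5887 -0.3036]
head top [[ 0.6147 -0.2777]
 [ 0.6037 -0.3368]
 [ 0.5608 -0.3296]
 [ 0.573  -0.2679]] [ 0.588 -0.303]
-10.485432837100978
cap top edge pts z40 [[ 0.5848 -0.0169]
 [ 0.555  -0.0152]] face [[ 0.5839 -0.049 ]
 [ 0.5602 -0.0502]]
-9.880059499496202 [ 0.0008 -0.0011 -1.    ]
```

Request:
arm_command(deltas=[[[1, -0.1, -1, 0, 0, -0.7], [1, -0.1, -2, 0, 0, 0], [1, -0.1, -3, 0, 0, 0], [1, -0.1, -3, 0, 0, 0], [0.75, 0, -3, 0, 0, 0], [0, 0, -3, 0, 0, 0], [0, 0, -2, 0, 0, 0], [0, 0, -1, 0, 0, 0], [0, 0, 0, 0, 0, 0]]])

```text
t: 3.0
tool_pos: [0.541, -0.2945, 0.0352]
orientation: [-3.126, 0.293, 0.008]
force: [-1.0, 0.6, -0.1]
opening: 0.093
gripper_force: 0.0
```

Request:
arm_command(deltas=[[[0.2, 0, -1, 0, 0, 0], [0, 0, -1, 0, 0, 0], [0, 0, -0.6, 0, 0, 0], [0, 0, 0, 0, 0, 0]]])

```text
t: 3.33
tool_pos: [0.545, -0.2939, 0.0116]
orientation: [-3.128, 0.291, 0.002]
force: [0.0, 0.6, -0.5]
opening: 0.0931
gripper_force: 0.0
```

Request:
arm_command(deltas=[[[0, 0, 0, 0, 0, 0], [0, 0, 0, 0, 0, 0], [0, 0, 0, 0, 0, 0], [0, 0, 0, 0, 0, 0], [0, 0, 0, 0, 0, 0], [0, 0, 0, 0, 0, 0], [0, 0, 0, 0, 0, 0], [0, 0, 0, 0, 0, 0]]], gripper=-1, squeeze=55)

```text
t: 4.0
tool_pos: [0.5456, -0.2941, 0.0127]
orientation: [-3.128, 0.291, -0.0]
force: [0.9, 0.3, -0.5]
opening: 0.0445
gripper_force: 0.0
```

Request:
arm_command(deltas=[[[0, 0, -0.3, 0, 0, 0], [0, 0, 0, 0, 0, 0], [0, 0, 0, 0, 0, 0], [0, 0, 0, 0, 0, 0], [0, 0, 0, 0, 0, 0], [0, 0, 0, 0, 0, 0], [0, 0, 0, 0, 0, 0]]])

```text
t: 4.58
tool_pos: [0.5453, -0.2938, 0.0093]
orientation: [-3.128, 0.291, 0.001]
force: [0.1, -0.8, -3.2]
opening: 0.0239
gripper_force: 54.9
```

Request:
arm_command(deltas=[[[0, 0, 0.5, 0, 0, 0], [0, 0, 1, 0, 0, 0], [0, 0, 1.5, 0, 0, 0], [0, 0, 1.5, 0, 0, 0], [0, 0, 1, 0, 0, 0], [0, 0, 0, 0, 0, 0]]])

```text
t: 5.08
tool_pos: [0.5476, -0.2954, 0.0686]
orientation: [3.125, -0.291, 0.008]
force: [0.7, 0.2, -2.2]
opening: 0.0237
gripper_force: 54.9
```

Request:
arm_command(deltas=[[[-0.1, 1, 0, 0, 0, 1], [-0.2, 2, 0, 0, 0, 1], [-0.2, 2, 0, 0, 0, 1], [-0.2, 2, 0, 0, 0, 1], [-0.2, 2, 0, 0, 0, 1], [-0.2, 2, 0, 0, 0, 1], [-0.2, 2, 0, 0, 0, 1], [-0.2, 2, 0, 0, 0, 1], [-0.2, 2, 0, 0, 0, 1], [-0.2, 1, 0, 0, 0, 1], [0, 0.5, 0, 0, 0, 0.3], [0, 0, 0, 0, 0, 0]]])

```text
t: 6.08
tool_pos: [0.526, -0.108, 0.064]
orientation: [-3.141, 0.006, 0.002]
force: [0.0, -0.0, -2.9]
opening: 0.0236
gripper_force: 54.9
```

```bash
python3 - <<'E'
from h import *
from plant import monitor
from scipy.spatial.transform import Rotation as Ro
s=monitor.read_state();R=Ro.from_rotvec(s["orientation"]).as_matrix();print(s["tool_pos"],np.degrees(np.arctan2(R[1,0],R[0,0])),R[:,2],s["force"],s["gripper_force"])
m=eyes.camera_model("wrist");w=eyes.read_camera("wrist");t=eyes.read_camera("top");c=eyes.read_camera("scene")
import pickle;pickle.dump(m,open("w3.pkl","wb"));cv2.imwrite("pics/w3.png",w);cv2.imwrite("pics/t3.png",t)
A=cv2.resize(cv2.convertScaleAbs(w,alpha=1.3)[:300],(800,469))[:300]
B=cv2.resize(cv2.convertScaleAbs(c[130:290,150:360],alpha=1.5),(394,300)); C=cv2.resize(cv2.convertScaleAbs(t[110:230,185:345],alpha=1.5),(400,300))
cv2.imwrite("pics/c3.png",np.vstack([A,np.hstack([B,C,np.zeros((300,6,3),np.uint8)])]))
E
```

```text
[ 0.52597889 -0.10797536  0.06400727] -0.22368311014711617 [-1.00514041e-03  3.65146583e-04 -9.99999428e-01] [ 0.03863219 -0.04404561 -2.89076229] 54.87420380115509
```

View pics/c3.png

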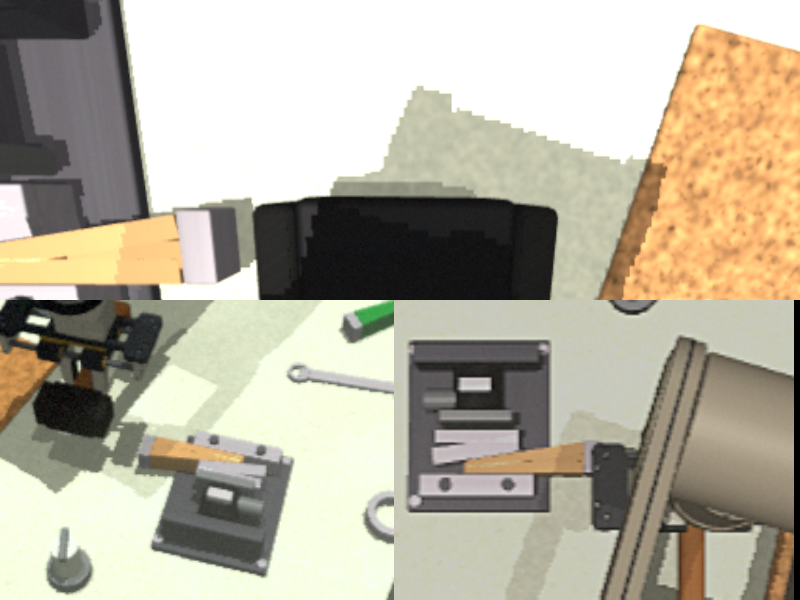

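The composite shows the wedge cap at wrist-view (180–238, 207–283) and the mallet head square to it at (255–557, 198+). I'll check the alignment numerically.

```bash
python3 - <<'E'
from h import *
import pickle
np.set_printoptions(precision=4,suppress=True)
m=pickle.load(open("w3.pkl","rb")); f=lambda P:np.array(P,float)/1.5625-.5
print("head front",ray("",f([(310,199),(505,200)]),.103,m)[:,:2])
print("head ends",ray("",f([(255,240),(557,240)]),.087,m)[:,:2])
print("cap top corners",ray("",f([(177,209),(207,208),(209,283),(181,283)]),.04,m)[:,:2],"cap face bottom",ray("",f([(238,207),(239,275)]),.01,m)[:,:2])
E
```

```text
head front [[ 0.5918 -0.0818]
 [ 0.5913 -0.1366]]
head ends [[ 0.5787 -0.06  ]
 [ 0.5783 -0.1576]]
cap top corners [[ 0.5867 -0.0124]
 [ 0.5871 -0.0251]
 [ 0.5548 -0.0223]
 [ 0.5549 -0.0099]] cap face bottom [[ 0.5864 -0.0272]
 [ 0.5527 -0.0244]]
```

Request:
arm_command(deltas=[[[0.1, 0, -1, 0, 0, 0], [0, 0, -1.2, 0, 0, 0], [0, 0, -1.2, 0, 0, 0], [0, 0, -1, 0, 0, 0], [0, 0.5, 0, 0, 0, 0], [0, 1, 0, 0, 0, 0], [0, 0.8, 0, 0, 0, 0], [0, 0.3, 0, 0, 0, 0], [0, 0, 0, 0, 0, 0]]])

```text
t: 6.98
tool_pos: [0.5281, -0.0819, 0.0213]
orientation: [3.142, -0.007, 0.002]
force: [0.2, 0.4, -2.2]
opening: 0.0236
gripper_force: 54.9
```

Request:
arm_command(deltas=[[[0, 0.29, 0, 0, 0, 0], [0, 0.29, 0, 0, 0, 0], [0, 0.29, 0, 0, 0, 0], [0, 0.29, 0, 0, 0, 0], [0, 0.29, 0, 0, 0, 0]]])

```text
t: 7.4
tool_pos: [0.5276, -0.0686, 0.0208]
orientation: [3.141, -0.009, 0.0]
force: [-0.5, -2.1, -3.3]
opening: 0.0237
gripper_force: 54.9
```

Request:
arm_command(deltas=[[[0, 0.29, 0, 0, 0, 0], [0, 0.29, 0, 0, 0, 0]]])

```text
t: 7.57
tool_pos: [0.5273, -0.0639, 0.0208]
orientation: [3.139, -0.009, -0.001]
force: [-3.7, -10.1, 0.1]
opening: 0.0234
gripper_force: 54.9
```

Request:
arm_command(deltas=[[[0, 0.29, 0, 0, 0, 0], [0, 0.29, 0, 0, 0, 0]]])

```text
t: 7.73
tool_pos: [0.5272, -0.0587, 0.0209]
orientation: [3.139, -0.01, -0.001]
force: [-4.2, -10.8, -1.0]
opening: 0.0236
gripper_force: 54.9
```

Request:
arm_command(deltas=[[[0, -1, 0, 0, 0, 0], [0, -0.8, 0, 0, 0, 0], [0, 0, 0, 0, 0, 0], [0, 0, 0, 0, 0, 0]]])

```text
t: 8.07
tool_pos: [0.5276, -0.0755, 0.0206]
orientation: [-3.141, 0.011, -0.0]
force: [-0.5, 0.2, -2.0]
opening: 0.0237
gripper_force: 54.9
```

Request:
arm_command(deltas=[[[0, 0.29, 0, 0, 0, 0], [0, 0.29, 0, 0, 0, 0], [0, 0.29, 0, 0, 0, 0], [0, 0.29, 0, 0, 0, 0], [0, 0.29, 0, 0, 0, 0], [0, 0.29, 0, 0, 0, 0], [0, 0.29, 0, 0, 0, 0], [0, 0.29, 0, 0, 0, 0]]])

```text
t: 8.73
tool_pos: [0.5274, -0.0534, 0.0208]
orientation: [3.138, -0.009, -0.001]
force: [-1.9, -11.5, -3.0]
opening: 0.0237
gripper_force: 54.9
```

Request:
arm_command(deltas=[[[0, -0.8, 0, 0, 0, 0], [0, -0.7, 0, 0, 0, 0], [0, 0, 0, 0, 0, 0], [0, 0.29, 0, 0, 0, 0], [0, 0.29, 0, 0, 0, 0], [0, 0.29, 0, 0, 0, 0], [0, 0.29, 0, 0, 0, 0], [0, 0.29, 0, 0, 0, 0], [0, 0.29, 0, 0, 0, 0], [0, 0.29, 0, 0, 0, 0]]])

```text
t: 9.57
tool_pos: [0.5273, -0.0482, 0.0208]
orientation: [3.138, -0.009, -0.001]
force: [-2.5, -12.4, -2.6]
opening: 0.0239
gripper_force: 54.9
```

Request:
arm_command(deltas=[[[0, 0.29, 0, 0, 0, 0]]])

```text
t: 9.65
tool_pos: [0.5273, -0.0454, 0.0208]
orientation: [3.138, -0.009, -0.001]
force: [-2.7, -12.0, -1.3]
opening: 0.0239
gripper_force: 54.9
```

Sliding steadily at about 12 N. From here the stop may come at any point, so I'll use shorter steps at the end of each tap.

Request:
arm_command(deltas=[[[0, -0.8, 0, 0, 0, 0], [0, -0.6, 0, 0, 0, 0], [0, 0, 0, 0, 0, 0], [0, 0.29, 0, 0, 0, 0], [0, 0.29, 0, 0, 0, 0], [0, 0.29, 0, 0, 0, 0], [0, 0.29, 0, 0, 0, 0], [0, 0.29, 0, 0, 0, 0]]])

```text
t: 10.32
tool_pos: [0.5273, -0.0442, 0.0208]
orientation: [3.139, -0.009, -0.001]
force: [-2.9, -12.6, -2.7]
opening: 0.0233
gripper_force: 54.9
```

Request:
arm_command(deltas=[[[0, 0.29, 0, 0, 0, 0]]])

```text
t: 10.4
tool_pos: [0.5273, -0.0419, 0.0208]
orientation: [3.138, -0.009, -0.001]
force: [-2.0, -13.2, -2.1]
opening: 0.0237
gripper_force: 54.9
```

Request:
arm_command(deltas=[[[0, 0.29, 0, 0, 0, 0]]])

```text
t: 10.48
tool_pos: [0.5273, -0.0393, 0.0208]
orientation: [3.138, -0.009, -0.001]
force: [-3.1, -13.5, -1.7]
opening: 0.0238
gripper_force: 54.9
```

Request:
arm_command(deltas=[[[0, -0.8, 0, 0, 0, 0], [0, -0.6, 0, 0, 0, 0], [0, 0, 0, 0, 0, 0], [0, 0.29, 0, 0, 0, 0], [0, 0.29, 0, 0, 0, 0], [0, 0.29, 0, 0, 0, 0], [0, 0.29, 0, 0, 0, 0], [0, 0.29, 0, 0, 0, 0], [0, 0.29, 0, 0, 0, 0]]])

```text
t: 11.23
tool_pos: [0.5269, -0.0382, 0.021]
orientation: [3.133, -0.009, -0.002]
force: [-8.4, -34.8, 2.8]
opening: 0.0235
gripper_force: 55.2
```

Request:
arm_command(deltas=[[[0, -0.8, 0, 0, 0, 0], [0, -0.6, 0, 0, 0, 0], [0, 0, 0, 0, 0, 0], [0, 0.29, 0, 0, 0, 0], [0, 0.29, 0, 0, 0, 0], [0, 0.29, 0, 0, 0, 0], [0, 0.29, 0, 0, 0, 0]]])

```text
t: 11.82
tool_pos: [0.527, -0.0384, 0.0208]
orientation: [3.137, -0.008, -0.002]
force: [-7.2, -27.1, 0.8]
opening: 0.0235
gripper_force: 55.1
```

Request:
arm_command(deltas=[[[0, -0.8, 0, 0, 0, 0], [0, -0.5, 0, 0, 0, 0], [0, 0, 0, 0, 0, 0], [0, 0.29, 0, 0, 0, 0], [0, 0.29, 0, 0, 0, 0], [0, 0.29, 0, 0, 0, 0], [0, 0.2, 0, 0, 0, 0]]])

```text
t: 12.4
tool_pos: [0.5273, -0.0388, 0.0206]
orientation: [3.14, -0.008, -0.001]
force: [-2.4, -12.6, -0.4]
opening: 0.0239
gripper_force: 54.9
```

Request:
arm_command(deltas=[[[0, -0.8, 0, 0, 0, 0], [0, -1.5, 0, 0, 0, 0], [0, -2, 0, 0, 0, 0], [0, -1.5, 1, 0, 0, 0], [0, -1, 1.5, 0, 0, 0], [0, 0, 1.5, 0, 0, 0], [0, 0, 0.5, 0, 0, 0], [0, 0, 0, 0, 0, 0]]])

```text
t: 13.07
tool_pos: [0.529, -0.107, 0.0673]
orientation: [3.141, -0.009, 0.005]
force: [0.6, -0.9, -2.6]
opening: 0.0233
gripper_force: 54.9
```

```bash
python3 - <<'E'
from h import *
from plant import monitor
s=monitor.read_state();print(s["tool_pos"],s["orientation"])
w=eyes.read_camera("wrist");t=eyes.read_camera("top")
B=cv2.resize(cv2.convertScaleAbs(w[:190,:256],alpha=1.3),(400,297)); f=lambda t:cv2.resize(cv2.convertScaleAbs(t[120:200,185:275],alpha=1.5),(400,356),interpolation=cv2.INTER_NEAREST)
cv2.imwrite("pics/c4.png",np.hstack([f(t),np.vstack([B,np.zeros((59,400,3),np.uint8)])]))
E
```

```text
[ 0.52895565 -0.10700907  0.06734125] [ 3.14096743 -0.00941781  0.00517278]
```

View pics/c4.png

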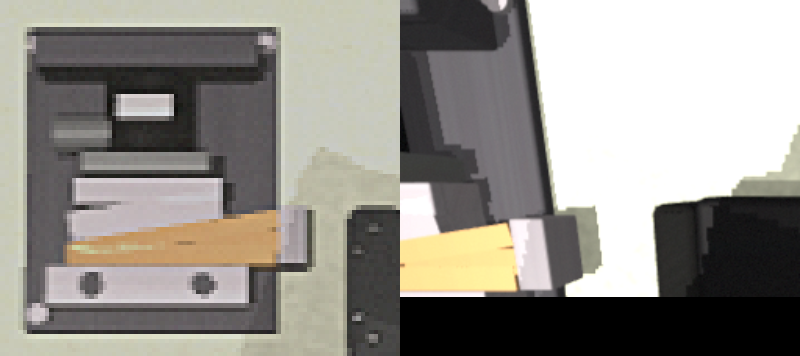

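The crop shows the wedge driven in, with its cap now at (280–310, 205–268). The jaw has shifted about 4 mm and bears on the pump. Now I'll take the mallet back to its mat.

Request:
arm_command(deltas=[[[0.1, -1, 0, 0, 0, -1], [0.2, -2, 0, 0, 0, -1], [0.2, -2, 0, 0, 0, -1], [0.2, -2, 0, 0, 0, -1], [0.2, -2, 0, 0, 0, -1], [0.2, -2, 0, 0, 0, -1], [0.2, -2, 0, 0, 0, -1], [0.2, -2, 0, 0, 0, -1], [0.2, -2, 0, 0, 0, -1], [0.1, -1.2, 0, 0, 0, -1], [0, -0.5, 0, 0, 0, -0.3], [0, 0, 0, 0, 0, 0]]])

```text
t: 14.17
tool_pos: [0.545, -0.2943, 0.0648]
orientation: [-3.127, 0.294, 0.002]
force: [-0.2, 0.2, -3.2]
opening: 0.0239
gripper_force: 54.9
```

Request:
arm_command(deltas=[[[0, 0, -1, 0, 0, 0], [0, 0, -1.5, 0, 0, 0], [0, 0, -1.2, 0, 0, 0], [0, 0, -0.7, 0, 0, 0], [0, 0, 0, 0, 0, 0], [0, 0, 0, 0, 0, 0]]])

```text
t: 14.67
tool_pos: [0.545, -0.2926, 0.0208]
orientation: [-3.127, 0.29, 0.003]
force: [-0.6, 0.0, -3.1]
opening: 0.0239
gripper_force: 54.9
```

Request:
arm_command(deltas=[[[0, 0, -0.4, 0, 0, 0], [0, 0, -0.3, 0, 0, 0], [0, 0, -0.2, 0, 0, 0], [0, 0, -0.1, 0, 0, 0], [0, 0, 0, 0, 0, 0], [0, 0, 0, 0, 0, 0]]])

```text
t: 15.17
tool_pos: [0.5455, -0.2936, 0.0117]
orientation: [3.128, -0.291, 0.0]
force: [0.6, -0.4, -2.9]
opening: 0.0234
gripper_force: 54.9
```

Request:
arm_command(deltas=[[[0, 0, -0.1, 0, 0, 0], [0, 0, -0.1, 0, 0, 0], [0, 0, 0, 0, 0, 0], [0, 0, 0, 0, 0, 0]]])

```text
t: 15.5
tool_pos: [0.5455, -0.2936, 0.0096]
orientation: [-3.128, 0.291, 0.0]
force: [0.6, -0.4, -2.5]
opening: 0.0231
gripper_force: 54.9
```

Request:
arm_command(deltas=[[[0, 0, -0.1, 0, 0, 0], [0, 0, 0, 0, 0, 0], [0, 0, 0, 0, 0, 0]]])

```text
t: 15.75
tool_pos: [0.5457, -0.2937, 0.0091]
orientation: [3.128, -0.291, 0.001]
force: [-1.7, 0.9, 2.8]
opening: 0.0235
gripper_force: 54.9
```

Touchdown: the vertical force has gone from -2.5 to +2.8 N. Releasing.

Request:
arm_command(deltas=[[[0, 0, 0, 0, 0, 0], [0, 0, 0, 0, 0, 0], [0, 0, 0, 0, 0, 0], [0, 0, 0, 0, 0, 0], [0, 0, 0, 0, 0, 0], [0, 0, 0, 0, 0, 0], [0, 0, 0, 0, 0, 0], [0, 0, 0, 0, 0, 0], [0, 0, 0, 0, 0, 0], [0, 0, 0, 0, 0, 0]]], gripper=1)

```text
t: 16.58
tool_pos: [0.5455, -0.2936, 0.0086]
orientation: [3.128, -0.291, 0.0]
force: [0.3, -0.4, 0.5]
opening: 0.0855
gripper_force: 0.0
```

Request:
arm_command(deltas=[[[0, 0, 1, 0, 0, 0], [0, 0, 2, 0, 0, 0], [0, 0, 3, 0, 0, 0], [0, 0, 3, 0, 0, 0], [0, 0, 3, 0, 0, 0], [0, 0, 3, 0, 0, 0], [-1, 0, 3, 0, 0, 0], [-2, 0, 2, 0, 0, 0], [-2, 0, 0, 0, 0, 0], [-2, 0, 0, 0, 0, 0], [0, 0, 0, 0, 0, 0], [0, 0, 0, 0, 0, 0]]])

```text
t: 17.58
tool_pos: [0.4752, -0.2938, 0.2097]
orientation: [3.127, -0.293, 0.002]
force: [-0.1, -1.1, -1.4]
opening: 0.0927
gripper_force: 0.0
```

```bash
python3 - <<'E'
from h import *
w=eyes.read_camera("wrist");t=eyes.read_camera("top")
f=lambda w:cv2.resize(cv2.convertScaleAbs(w,alpha=1.3),(400,300))
cv2.imwrite("pics/c5.png",np.hstack([f(w),f(t)]))
E
```

```text
(no output)
```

View pics/c5.png

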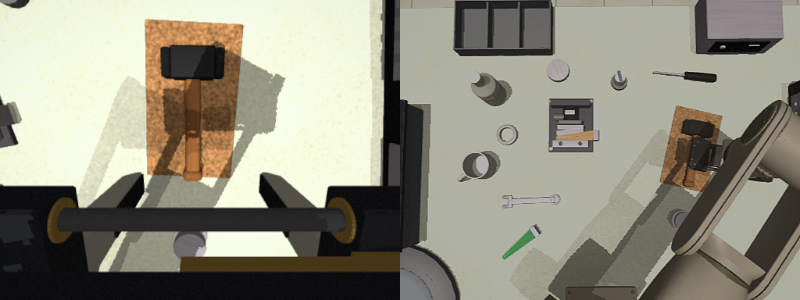

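The mallet lies flat on its mat, with its head at (193,62) in the left view. The bystanders are where they were, and the gripper is clear of everything.

```bash
python3 -c "
from plant import ticket
print(ticket.close_job())"
```

```text
the job is handed in; nothing more can be done
None
```

The job is handed in (no verdict shown): the wedge was tapped about 32 mm in to its stop (hardest tap read about 36 N, above the 15–18 N guide but under 55 N), the jaw moved about 4 mm to bear on the pump, and the mallet is back on its mat with nothing else disturbed.

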